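# Shut and lock the service cover of a bench instrument

## Task

The service cover on the sloping front of the grey bench instrument has been left open. Swing it fully shut, then lock it with its sprung quarter-turn stud: find the angle at which the stud goes in, push it fully in, turn it clockwise a quarter turn to its stop and let it spring back into its locking notch. Let go, and do not disturb the screwdriver, the handset or the reel on the bench.

Things in the scene. Friction and masses are not known exactly. Their poses are not given: they have to be found in the camera images.
- housing: Grey bench instrument, fixed: 230 mm deep (x), 300 wide (y), 158 high; origin at the centre of its underside; its -x side is the low front (50 mm high). Its top slopes up from the front edge towards +x at 30 degrees to the horizontal for 215 mm, then is flat. In the middle of the slope is an opening 158 mm wide for the hinged cover; dials and a small display lie beside it.
- cover (a joint): Opening angle of the cover (rad): 0 = fully shut (flush with the slope, on its stop), up to 1.4. A plain aluminium plate 150 mm (hinge to free edge) x 154 wide x 5, hinged along its upper edge (level, along the housing's y). The hinge is stiff: the cover stays where it is left and takes 1 to 3 N at its free edge to push shut.
- cover_edge (a point): Middle of the cover's free (lower) edge, on its outer face, turning with it: x points up the plate to the hinge, 150 mm away; y along the edge; z out of the outer face. With the cover shut, z leans 30 degrees from vertical towards the housing's front. 37 mm of bare plate lies between this edge and the stud's disc.
- stud_grip (a point): Centre of the wing of the black plastic stud, moving with it. Wing (T-grip): 64 mm long (x), 14 thick (y), 28 high (z), standing on a disc 66 mm across, 6 thick. z points out of the cover along the stud's axis. It is 14 mm below the wing's top, 14 mm above the disc's upper face and, with the stud out, 38.5 mm over the cover's face. The axis is 80 mm from the hinge, mid-width.
- stud_press (a joint): How far the stud is pushed in along its axis (m): 0 = out, 0.0165 = fully in, against a spring (3 N at first, 10 N at the end). Cover shut and pin not in line with the slot: stopped hard at about 0.003. In line: it goes fully in, and can turn beyond about 0.0135. Let go part-turned it stays at about 0.0135; in the locking notch it springs back to about 0.011 = locked.
- stud_turn (a joint): Angle of the stud about its axis (rad), growing clockwise seen from outside, -1.2 to 2.4; at 0 the wing points up the slope. While the stud is out it turns easily and stays where left. Fully in, it can turn clockwise only, to a stop about 1.57 rad past the slot's angle, where the locking notch is. Half-turned and pushed in, it may be let go and regrasped.
- slot (a point): Centre of the steel receptacle inside the housing, fixed, on the plane of the slope where the stud's axis meets it when the cover is shut. The stud's cross pin (along its wing) must enter the slot 20 mm behind. The slot lies at a stud angle near 0, but up to 0.25 rad to either side, and this is not told: feel for it (it shows only while the cover is open). The pin enters within about 0.08 rad.
- screwdriver: Screwdriver with a blue handle, 180 mm, lying on the bench beside the instrument; bystander.
- handset: Dark flat handset, 145 x 72 x 9 mm, lying on the bench beside the instrument; bystander; origin at the centre of its underside.
- reel: Small white reel of wire, 64 mm across, 44 mm high, standing on its flange on the bench beside the instrument; bystander; origin at the centre of its underside.

How it is judged:
By the outcome, as a careful person would: the job done as asked, in the order asked, and still so for the second after the job is handed in, with the robot touching nothing.
It also fails if it takes over 67 s, if anything falls off the work surface, if the arm or the gripper's body presses on something with over 40 N, if the wrist force passes 120 N, or if a joint passes its speed limit or range.

## Robot

A 6-joint arm with a two-finger parallel gripper is mounted at the origin on the work surface. World frame = base frame: x ahead of the robot, y to its left, z up, the work surface at z = 0. Lengths are in m, angles in rad, forces in N, time in s.
With the tool pointing down it reaches from about 0.35 to 0.775 m from the base axis. Payload 5.5 kg.
Tool frame: the origin (TCP) lies at the very end of the fingers, on their centre line; the grasp point (between the pads) lies manip.pinch_z behind it (manip.pinch_z is the distance from the TCP to the grasp point, in m); z points along the fingers, y is the direction in which the jaws open and shut (so a half turn about z gives the same grasp; the last joint's range is limited). The gripper opens to 85 mm and grips with 20 to 120 N. Pads are 22 mm wide; open, the fingers measure 114 mm over their backs; the gripper's body (76 mm by 85 mm) begins 54 mm behind the grasp point. The pads swing forward as they close: fully open they stand 13 mm farther back than shut.
Start: joints at [-1.322, 0.313, 0.046, 1.304, 0, 1.431], TCP at [0.218, -0.532, 0.231] pointing down, gripper open.
Joint ranges: [-2.76, 2.76], [-0.86, 1.69], [-1.03, 1.26], [-2.2, 2.34], [-1.47, 1.5], [-3.14, 3.14]. Speed limits (rad/s): [2.57, 2.57, 3.14, 3.14, 3.14, 3.14].

## Interface

Orientations are given as [roll, pitch, yaw] about the fixed x, y, z axes, in that order (R = Rz(yaw) Ry(pitch) Rx(roll)).
In Python, from bench import manip gives the robot as it stands.
- The arm moves only by the tool jog_arm, never from a script. Its argument "steps" is a list of rows, each an object with "translation": the shift along the tool's x, y, z in cm, a list of three; "rot": the turn, a rotation vector about the tool's x, y, z in degrees, a list of three; "gripper": the closure, from 0 (fully open) to 1 (shut). In form: [{"translation": [dx, dy, dz], "rot": [ax, ay, az], "gripper": gripper}, ...]. A call has 1 to 12 rows; each row shifts and turns the commanded pose from where the row before left it, along the tool's axes as they then stand; what a row does not reach is not made up. A row lasts 1/10 s, in which the tool goes at most 50 mm and 8.59 degrees, less where a joint would pass 70% of its speed; a pose out of reach is approached as far as the arm can. A call is refused whole if a number of a shift passes 5 or a number of a turn 8.59, either way. A call with a gripper value outside its range is refused whole. The fingers move at their own pace and stop on an object; "force" is the grip in N (left out, the last holds). Time passes only in rows, so rows that do not move let the fingers close. It gives the time, the measured TCP pose, the force and the opening at its end, in the units of the state.
- manip.state(): the state, without advancing time (a new reading comes with each control period).
- manip.read_camera(name): name is "scene" or "top" or "wrist"; returns the picture (400x640x3 uint8, blue, green, red); there is no depth.
- manip.get_calibration(name): a dict with "fx", "fy", "cx", "cy" (pixels), "world_to_cam" (4x4, takes a point from world to camera coordinates). Camera axes: x right, y down, z forward; pixel columns grow to the right and rows downward; lengths in m; the calibration is good to about 2 mm. A picture is of the moment at which its call begins: read the wrist's pose just before it. get_calibration takes no time and is no camera call; for the wrist camera it gives the pose at the moment of the call.
- manip.close_job(): hands the job in, once; it reports no verdict.
The state is a dict: "time_s": time; "joint_positions": joint angles; "qd": joint speeds; "joint_torque": joint torques, N m; "tcp_pos": TCP position; "tool_rot": TCP orientation; "wrist_force": force on the tool from outside, world axes, zero at the start; "moment": the same for the moment, N m; "grip_width": opening from 0.0 (shut) to 1.0 (fully open).
Only numpy, scipy, OpenCV 4.12 (cv2) and the standard library are available. Lean on these libraries where they do the work, as an engineer would, in place of code of your own. Each camera call takes 0.05 s, during which the arm holds its last target.

## Working session

There is one attempt and no reset: what is moved stays moved. The work goes in short steps, Python scripts to look and compute and a tool call to move; the robot and the scene stay as the last step left them, time stands still between calls to the robot, and variables do not carry over. Pictures are saved under pics/ and viewed, and the job is handed in when it is done.

Besides the shell and the picture viewer there is one more tool, called after "Call:" as name(argument=value, ...) on one line, values as JSON. jog_arm: Moves the arm, as the interface text tells. Its arguments: {"type":"object","properties":{"steps":{"type":"array"},"force":{"type":"number"}},"required":["steps"]}

```bash
mkdir -p pics; ls; python3 - <<'E'
from bench import manip
import cv2
s=manip.state();print(s)
print(manip.pinch_z)
for n in("scene","top","wrist"):
    im=manip.read_camera(n);cv2.imwrite(f"pics/{n}0.png",im)
    c=manip.get_calibration(n);print(n,c)
E
```

```text
pics
{'time_s': 0.0, 'joint_positions': array([-1.32157964e+00,  3.13978825e-01,  4.49789001e-02,  1.30359796e+00,
       -7.81056251e-06,  1.43120350e+00]), 'qd': array([ 0.00030339, -0.00036676,  0.00173149, -0.00204985, -0.00078672,
       -0.00031192]), 'joint_torque': array([ 6.70564968e-04, -4.80630398e+01,  2.98531759e+01,  1.93870609e-02,
        1.28771626e-04,  3.35917875e-06]), 'tcp_pos': array([ 0.21784064, -0.53158603,  0.23042111]), 'tool_rot': array([-3.13980754e+00, -2.42933294e-04,  3.88809300e-01]), 'wrist_force': array([-0.11494425,  0.70440178,  0.5407886 ]), 'moment': array([-0.04239642,  0.00015859,  0.00535538]), 'grip_width': 1.0016369145499777}
0.0187
scene {'fx': 484.0544445089131, 'fy': 484.0544445089131, 'cx': 327.77537646384224, 'cy': 202.10901627765983, 'world_to_cam': array([[-0.75368957,  0.65722522,  0.00265445,  0.43911085],
       [ 0.44376605,  0.51187077, -0.73556781, -0.18040994],
       [-0.48479245, -0.55321183, -0.6774459 ,  1.48295045],
       [ 0.        ,  0.        ,  0.        ,  1.        ]])}
top {'fx': 377.8764540626023, 'fy': 377.8764540626023, 'cx': 323.0287852266627, 'cy': 199.3831448320816, 'world_to_cam': array([[ 4.61080761e-03, -9.99987977e-01,  1.66897405e-03,
         2.18764602e-02],
       [-9.85604349e-01, -4.82654555e-03, -1.68999326e-01,
         5.75256494e-01],
       [ 1.69005350e-01, -8.65724707e-04, -9.85614754e-01,
         9.63281191e-01],
       [ 0.00000000e+00,  0.00000000e+00,  0.00000000e+00,
         1.00000000e+00]])}
wrist {'fx': 358.13197785325355, 'fy': 358.13197785325355, 'cx': 318.9540392542772, 'cy': 202.39168685390092, 'world_to_cam': array([[ 0.38022622, -0.92489281, -0.00114186, -0.57516091],
       [-0.88924347, -0.36590957,  0.27451091, -0.03729405],
       [-0.25431098, -0.10336086, -0.96158331,  0.37815124],
       [ 0.        ,  0.        ,  0.        ,  1.        ]])}
```

View pics/scene0.png

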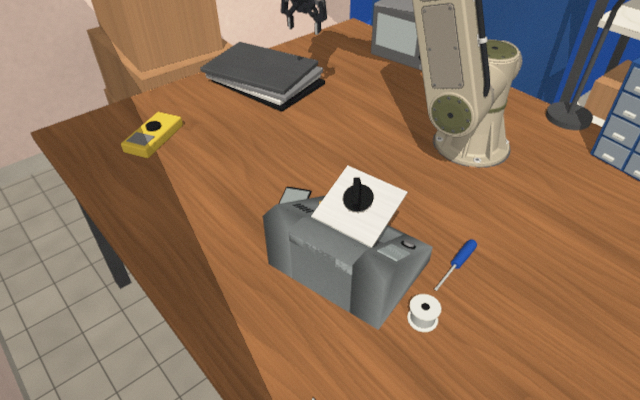

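View pics/top0.png

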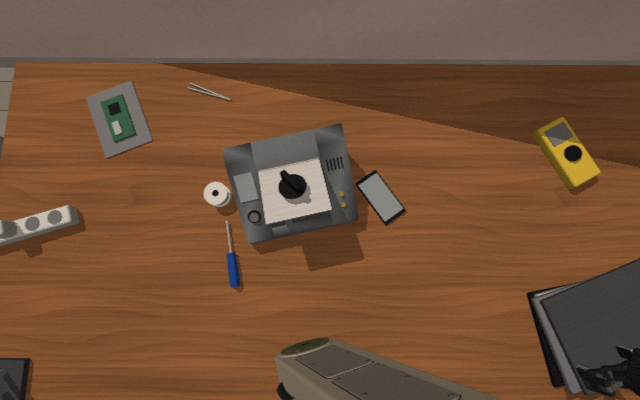

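View pics/wrist0.png

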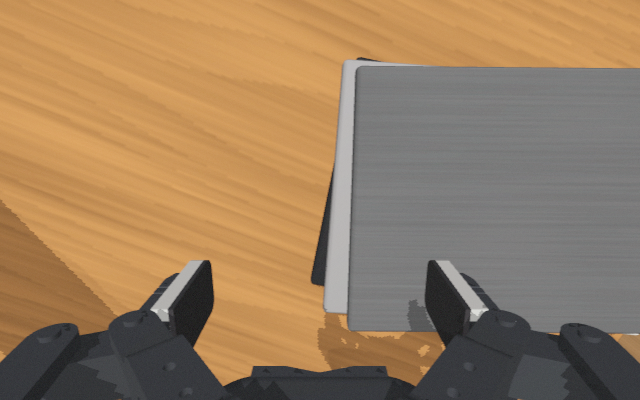

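```bash
python3 - <<'E'
import cv2
a=cv2.imread("pics/scene0.png")[150:340,250:450]; cv2.imwrite("pics/sc_crop.png",cv2.resize(a,None,fx=3.15,fy=3.15,interpolation=cv2.INTER_CUBIC)) 
b=cv2.imread("pics/top0.png")[115:250,195:395]; cv2.imwrite("pics/top_crop.png",cv2.resize(b,None,fx=4,fy=4,interpolation=cv2.INTER_CUBIC))
E
```

```text
(no output)
```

View pics/sc_crop.png

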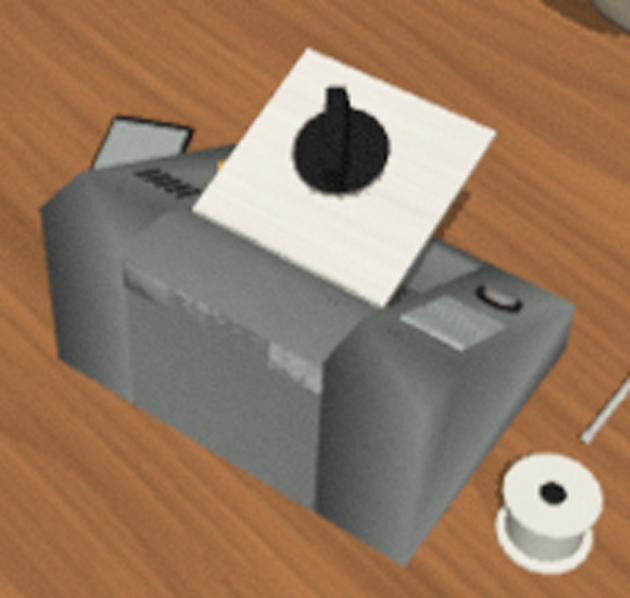

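View pics/top_crop.png

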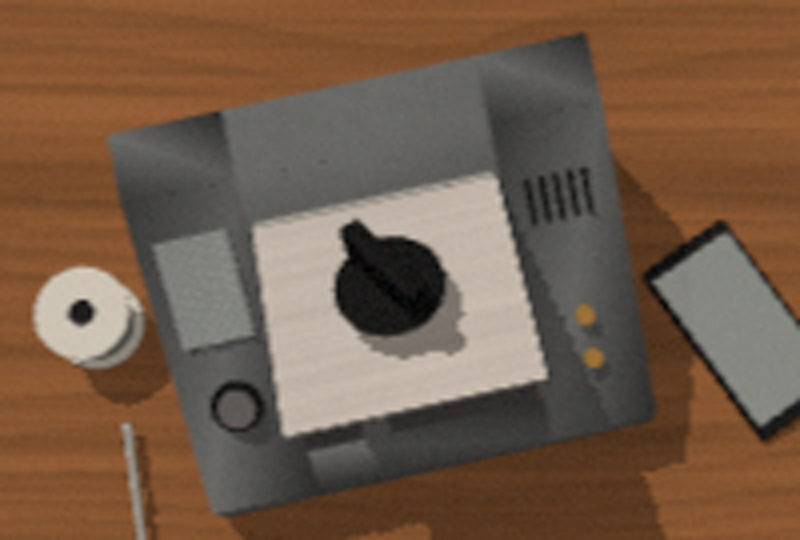

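```bash
cat > h.py <<'E'
import numpy as np,cv2
from bench import manip
def P(n,cal=None):
    c=cal or manip.get_calibration(n);K=np.array([[c['fx'],0,c['cx']],[0,c['fy'],c['cy']],[0,0,1]])
    return K@np.array(c['world_to_cam'])[:3]
def tri(ps,uvs):
    A=[]
    for p,(u,v) in zip(ps,uvs): A+=[u*p[2]-p[0],v*p[2]-p[1]]
    A=np.array(A);x=np.linalg.svd(A/np.linalg.norm(A,axis=1)[:,None])[2][-1];return x[:3]/x[3]
def proj(p,X):
    x=p@np.r_[X,1];return x[:2]/x[2]
def plane(p,uv,n,d):  # ray with n.X=d
    u,v=uv;A=np.array([u*p[2]-p[0],v*p[2]-p[1],np.r_[n,-d]])
    return np.linalg.solve(A[:,:3],-A[:,3])
E
cat > m1.py <<'E'
from h import *
def quad(im,box):
    x0,y0,x1,y1=box
    hsv=cv2.cvtColor(im,cv2.COLOR_BGR2HSV);m=((hsv[...,2]>150)&(hsv[...,1]<50)).astype(np.uint8)
    k=np.zeros_like(m);k[y0:y1,x0:x1]=m[y0:y1,x0:x1]
    cs=cv2.findContours(k,cv2.RETR_EXTERNAL,cv2.CHAIN_APPROX_NONE)[0];c=max(cs,key=cv2.contourArea)
    h=cv2.convexHull(c);q=cv2.approxPolyDP(h,6,True)[:,0]
    pts=h[:,0].astype(float)
    pts=c[:,0].astype(float);L=[]
    for i in range(len(q)):
        a,b=q[i].astype(float),q[(i+1)%len(q)].astype(float);d=(b-a)/np.linalg.norm(b-a);n=np.array([-d[1],d[0]])
        t=(pts-a)@d;s=abs((pts-a)@n);sel=pts[(s<2)&(t>4)&(t<np.linalg.norm(b-a)-4)]
        vx,vy,xx,yy=cv2.fitLine(sel.astype(np.float32),cv2.DIST_HUBER,0,.01,.01).ravel();L.append(np.cross([xx,yy,1],[xx+vx,yy+vy,1]))
    out=[]
    for i in range(len(L)):
        x=np.cross(L[i-1],L[i]);out.append(x[:2]/x[2])
    return np.array(out),cv2.contourArea(c)
s=cv2.imread("pics/scene0.png");t=cv2.imread("pics/top0.png")
qs,_=quad(s,(300,155,415,255));qt,_=quad(t,(250,150,340,230))
print(qs,qt)
def near(q,p):return q[np.argmin(np.linalg.norm(q-p,axis=1))]
C=[((311,217),(319,158)),((372,247),(258,170)),((348,165),(332,210)),((407,191),(266,224))]
S,T=P("scene"),P("top");X=[]
for a,b in C:
    a=near(qs,a);b=near(qt,b);x=tri([S,T],[a,b]);X.append(x);print(x,proj(S,x)-a,proj(T,x)-b)
X=np.array(X);hr,hl,fr,fl=X
print("hinge len",np.linalg.norm(hr-hl),"free",np.linalg.norm(fr-fl),"sides",np.linalg.norm(hr-fr),np.linalg.norm(hl-fl))
yax=(hl-hr)+(fl-fr);print("yaw",np.degrees(np.arctan2(-yax[0],yax[1])))
u=(hl+hr-fl-fr);u/=np.linalg.norm(u);print("elev of plate",np.degrees(np.arcsin(u[2])))
print("hinge mid",(hl+hr)/2,"free mid",(fl+fr)/2)
E
python3 m1.py
```

```text
[[347.39772807 165.40115835]
 [406.62310659 191.82349473]
 [371.00346041 247.26602101]
 [310.68089895 215.9284939 ]] [[317.92843076 158.19049106]
 [331.09317872 208.52806672]
 [265.93615165 223.01713833]
 [258.07663038 171.16766368]]
[0.6636751  0.03735942 0.14035531] [0.34837798 0.06562537] [ 0.18546922 -0.24727373]
[0.62920191 0.18556713 0.13911373] [-0.19362504 -0.02516198] [-0.12022374  0.13112501]
[0.52969339 0.00612369 0.19124145] [0.04539886 0.00733697] [ 0.03011114 -0.03400629]
[0.49566207 0.15426611 0.19081768] [-0.01371513 -0.0010993 ] [-0.01000978  0.00941803]
hinge len 0.1521692056006006 free 0.15200160838138807 sides 0.14668389708082316 0.14658083638660369
yaw 13.015912907508236
elev of plate -20.476457410298355
hinge mid [0.6464385  0.11146327 0.13973452] free mid [0.51267773 0.0801949  0.19102957]
```

```bash
cat > plan.py <<'E'
from h import *
import json
from scipy.spatial.transform import Rotation as Ro, Slerp
HINGE=np.array([.648,.1118,.139]);YAW=np.radians(13.0);SL=np.radians(30)
c,s=np.cos(YAW),np.sin(YAW)
d=np.array([-np.cos(SL)*c,-np.cos(SL)*s,-np.sin(SL)]);n=np.array([-np.sin(SL)*c,-np.sin(SL)*s,np.cos(SL)]);yh=np.array([-s,c,0])
RS=np.array([d,yh,-n]).T
def pt(D,N,Y=0):return HINGE+D*d+N*n+Y*yh
def coords(p):q=np.asarray(p)-HINGE;return np.array([q@d,q@n,q@yh])
def cur():
    s=manip.state();return np.array(s['tcp_pos']),Ro.from_euler('xyz',s['tool_rot'])
def rows(p0,R0,targets,g):
    out=[]
    for p,R in targets:
        t=np.round(R0.inv().apply(p-p0)*100,2);r=np.round((R0.inv()*R).as_rotvec(degrees=True),1)
        out.append({"translation":t.tolist(),"rot":r.tolist(),"gripper":g})
        p0=p0+R0.apply(t/100);R0=R0*Ro.from_rotvec(r,degrees=True)
    return out,p0,R0
def line(p1,R1,N,g,p0=None,R0=None):
    if p0 is None:p0,R0=cur()
    sl=Slerp([0,1],Ro.concatenate([R0,R1]))
    return rows(p0,R0,[(p0+(p1-p0)*k/N,sl(k/N)) for k in range(1,N+1)],g)
def show(o):
    for i in range(0,len(o),12):print(json.dumps(o[i:i+12]).replace(' ',''))
E
python3 - <<'E'
from plan import *
p0,R0=cur()
c=manip.get_calibration("wrist");M=np.linalg.inv(c['world_to_cam']);print("cam in tool",R0.inv().apply(M[:3,3]-p0),R0.inv().apply(M[:3,2]))
p1=pt(.18,.11);print(p1)
N=22;T=[]
y0=.3888;y1=YAW+np.pi
for k in range(1,N+1):
    f=k/N;a=max(0,(f-.3)/.7)
    R=Ro.from_euler('z',y0+(y1-y0)*f)*Ro.from_euler('x',np.pi)*Ro.from_euler('y',-SL*a)
    p=p0+(p1-p0)*f;p[2]=p0[2]+.06*np.sin(np.pi*f)+(p1[2]-p0[2])*f
    T.append((p,R))
o,p,R=rows(p0,R0,T,.5 and 1);show(o);print(p,np.round(R.as_matrix()-RS,3).max())
E
```

```text
cam in tool [ 0.06865536  0.00069638 -0.14260383] [-2.74654400e-01  6.21130317e-04  9.61542810e-01]
[0.44252039 0.06436129 0.14426279]
[{"translation":[1.97,-2.12,-0.46],"rot":[-0.1,-0.0,-7.8],"gripper":1},{"translation":[2.24,-1.83,-0.44],"rot":[0.0,-0.0,-7.7],"gripper":1},{"translation":[2.47,-1.52,-0.41],"rot":[0.0,-0.0,-7.8],"gripper":1},{"translation":[2.65,-1.16,-0.36],"rot":[0.0,-0.0,-7.7],"gripper":1},{"translation":[2.78,-0.81,-0.29],"rot":[0.0,-0.0,-7.8],"gripper":1},{"translation":[2.87,-0.41,-0.22],"rot":[0.0,0.0,-7.8],"gripper":1},{"translation":[2.89,-0.03,-0.12],"rot":[-0.0,-0.8,-7.7],"gripper":1},{"translation":[2.88,0.37,-0.06],"rot":[-0.3,-1.9,-7.8],"gripper":1},{"translation":[2.79,0.75,-0.03],"rot":[-0.5,-2.0,-7.7],"gripper":1},{"translation":[2.68,1.12,-0.01],"rot":[-0.7,-1.9,-7.7],"gripper":1},{"translation":[2.52,1.47,0.04],"rot":[-1.1,-2.0,-7.7],"gripper":1},{"translation":[2.31,1.79,0.11],"rot":[-1.3,-1.9,-7.7],"gripper":1}]
[{"translation":[2.08,2.09,0.19],"rot":[-1.5,-1.9,-7.6],"gripper":1},{"translation":[1.82,2.34,0.31],"rot":[-1.8,-2.0,-7.5],"gripper":1},{"translation":[1.54,2.54,0.43],"rot":[-2.1,-1.9,-7.5],"gripper":1},{"translation":[1.24,2.71,0.59],"rot":[-2.3,-2.0,-7.4],"gripper":1},{"translation":[0.93,2.82,0.74],"rot":[-2.5,-1.9,-7.4],"gripper":1},{"translation":[0.61,2.88,0.92],"rot":[-2.9,-2.0,-7.2],"gripper":1},{"translation":[0.31,2.9,1.11],"rot":[-3.0,-1.9,-7.1],"gripper":1},{"translation":[0.02,2.85,1.3],"rot":[-3.3,-1.9,-7.1],"gripper":1},{"translation":[-0.27,2.75,1.5],"rot":[-3.5,-2.0,-6.9],"gripper":1},{"translation":[-0.54,2.6,1.7],"rot":[-3.8,-1.9,-6.7],"gripper":1}]
[0.44258298 0.06435297 0.14424809] 0.001
```

Call:
jog_arm(steps=[{"translation": [1.97, -2.12, -0.46], "rot": [-0.1, 0, -7.8], "gripper": 0}, {"translation": [2.24, -1.83, -0.44], "rot": [0, 0, -7.7], "gripper": 0}, {"translation": [2.47, -1.52, -0.41], "rot": [0, 0, -7.8], "gripper": 0}, {"translation": [2.65, -1.16, -0.36], "rot": [0, 0, -7.7], "gripper": 0}, {"translation": [2.78, -0.81, -0.29], "rot": [0, 0, -7.8], "gripper": 0}, {"translation": [2.87, -0.41, -0.22], "rot": [0, 0, -7.8], "gripper": 0}, {"translation": [2.89, -0.03, -0.12], "rot": [0, -0.8, -7.7], "gripper": 0}, {"translation": [2.88, 0.37, -0.06], "rot": [-0.3, -1.9, -7.8], "gripper": 0}, {"translation": [2.79, 0.75, -0.03], "rot": [-0.5, -2.0, -7.7], "gripper": 0}, {"translation": [2.68, 1.12, -0.01], "rot": [-0.7, -1.9, -7.7], "gripper": 0}, {"translation": [2.52, 1.47, 0.04], "rot": [-1.1, -2.0, -7.7], "gripper": 0}, {"translation": [2.31, 1.79, 0.11], "rot": [-1.3, -1.9, -7.7], "gripper": 0}])

```text
time_s: 1.35
tcp_pos: [0.3408, -0.2058, 0.2431]
tool_rot: [3.141, 0.187, 2.02]
wrist_force: [-0.0, 0.2, -0.0]
grip_width: 1.001
```

Call:
jog_arm(steps=[{"translation": [2.08, 2.09, 0.19], "rot": [-1.5, -1.9, -7.6], "gripper": 0}, {"translation": [1.82, 2.34, 0.31], "rot": [-1.8, -2.0, -7.5], "gripper": 0}, {"translation": [1.54, 2.54, 0.43], "rot": [-2.1, -1.9, -7.5], "gripper": 0}, {"translation": [1.24, 2.71, 0.59], "rot": [-2.3, -2.0, -7.4], "gripper": 0}, {"translation": [0.93, 2.82, 0.74], "rot": [-2.5, -1.9, -7.4], "gripper": 0}, {"translation": [0.61, 2.88, 0.92], "rot": [-2.9, -2.0, -7.2], "gripper": 0}, {"translation": [0.31, 2.9, 1.11], "rot": [-3.0, -1.9, -7.1], "gripper": 0}, {"translation": [0.02, 2.85, 1.3], "rot": [-3.3, -1.9, -7.1], "gripper": 0}, {"translation": [-0.27, 2.75, 1.5], "rot": [-3.5, -2.0, -6.9], "gripper": 0}, {"translation": [-0.54, 2.6, 1.7], "rot": [-3.8, -1.9, -6.7], "gripper": 0}, {"translation": [0, 0, 0], "rot": [0, 0, 0], "gripper": 0}])

```text
time_s: 2.45
tcp_pos: [0.4408, 0.0652, 0.1416]
tool_rot: [3.141, 0.519, -2.913]
wrist_force: [-0.6, 0.3, -0.2]
grip_width: 1.002
```

```bash
python3 - <<'E'
from plan import *
p,R=cur();print(p,coords(p),np.degrees((Ro.from_matrix(RS).inv()*R).as_rotvec()),manip.state()['joint_positions'])
c=manip.get_calibration("wrist");np.save("w1cal.npy",P("wrist",c));cv2.imwrite("pics/w1.png",manip.read_camera("wrist"))
E
```

```text
[0.44082741 0.06517272 0.14163218] [0.18258582 0.10845535 0.00117147] [-0.1016045   0.24306018 -0.08459774] [-0.16745554 -0.26705761 -0.92599442  0.42681265  0.19352947 -0.34828033]
```

View pics/w1.png

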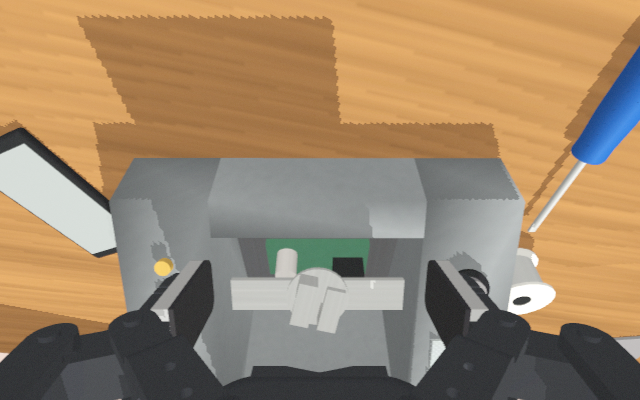

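```bash
python3 - <<'E'
import cv2
a=cv2.imread("pics/w1.png")[225:345,220:420]; cv2.imwrite("pics/w1c.png",cv2.resize(a,None,fx=4,fy=4,interpolation=cv2.INTER_CUBIC))
E
```

```text
(no output)
```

View pics/w1c.png

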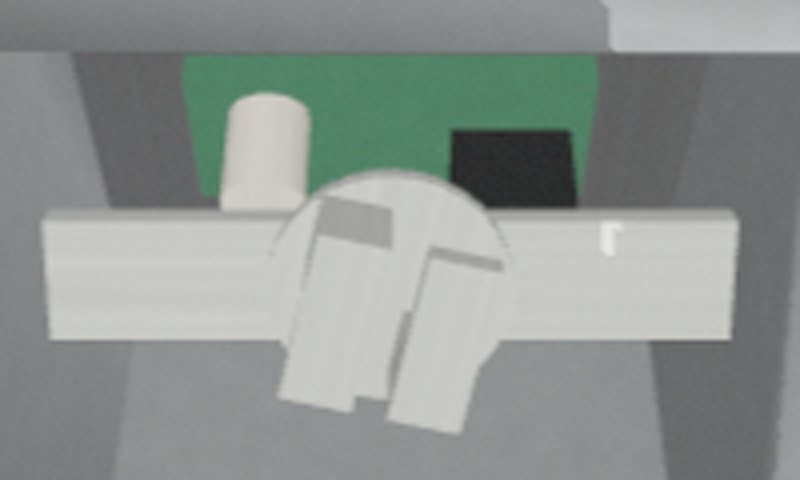

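```bash
python3 - <<'E'
from plan import *
Pm=np.load("w1cal.npy")
def co(u,v,N):
    q=plane(Pm,(220+u/4,225+v/4),n,n@pt(0,N));return coords(q)
for N in(-.02,-.012,-.004):
  print(N)
  for a,b in[((318,232),(280,397)),((392,245),(355,412)),((428,252),(388,420)),((503,270),(462,433)),((45,222),(735,222)),((395,172),(395,172))]:
    A,B=co(*a,N),co(*b,N);v=B-A  # b is upslope
    print(np.round(A,4),np.round(B,4),"angle cw",np.arctan2(-v[2],-v[0]))
E
```

```text
-0.02
[ 0.1057 -0.02   -0.0154] [ 0.0659 -0.02   -0.0241] angle cw 0.2162164126928202
[ 0.1027 -0.02    0.0002] [ 0.0621 -0.02   -0.0078] angle cw 0.1948279076401094
[ 0.1011 -0.02    0.0078] [ 0.0601 -0.02   -0.0006] angle cw 0.20232471276524078
[ 0.0968 -0.02    0.0237] [ 0.0569 -0.02    0.0156] angle cw 0.19957379755111962
[ 0.1079 -0.02   -0.0726] [ 0.1082 -0.02    0.0722] angle cw -1.5723572079650134
[ 0.1195 -0.02    0.0008] [ 0.1195 -0.02    0.0008] angle cw -3.141592653589793
-0.012
[ 0.11   -0.012  -0.0149] [ 0.0714 -0.012  -0.0234] angle cw 0.21621641269282013
[ 0.1071 -0.012   0.0002] [ 0.0677 -0.012  -0.0076] angle cw 0.1948279076401097
[ 0.1055 -0.012   0.0076] [ 0.0658 -0.012  -0.0006] angle cw 0.20232471276524072
[ 0.1014 -0.012   0.023 ] [ 0.0626 -0.012   0.0152] angle cw 0.19957379755112045
[ 0.1122 -0.012  -0.0704] [ 0.1124 -0.012   0.07  ] angle cw -1.5723572079650132
[ 0.1234 -0.012   0.0007] [ 0.1234 -0.012   0.0007] angle cw -3.141592653589793
-0.004
[ 0.1143 -0.004  -0.0145] [ 0.0768 -0.004  -0.0227] angle cw 0.21621641269282035
[ 0.1115 -0.004   0.0002] [ 0.0733 -0.004  -0.0074] angle cw 0.19482790764010946
[ 0.11   -0.004   0.0073] [ 0.0714 -0.004  -0.0006] angle cw 0.20232471276524094
[ 0.106  -0.004   0.0223] [ 0.0684 -0.004   0.0147] angle cw 0.19957379755111965
[ 0.1164 -0.004  -0.0683] [ 0.1166 -0.004   0.0679] angle cw -1.5723572079650132
[ 0.1273 -0.004   0.0007] [ 0.1273 -0.004   0.0007] angle cw -3.141592653589793
```

```bash
python3 - <<'E'
from plan import *
p,R=cur();RR=Ro.from_matrix(RS)
T=[pt(.20,.16),pt(.17,.19),pt(.13,.18),pt(.095,.15)]
T2=[]
th=np.radians(np.r_[54:-1:20j]); T2=[pt(.140*np.cos(t)-.011,.140*np.sin(t)) for t in th]
# use RS-relative
o,p1,R1=rows(p,R,[(t,RR) for t in T+T2],1);show(o)
E
```

```text
[{"translation":[1.83,-0.01,-5.07],"rot":[-0.0,-0.2,-0.1],"gripper":1},{"translation":[-2.99,-0.0,-3.0],"rot":[-0.0,-0.0,0.0],"gripper":1},{"translation":[-4.01,-0.0,1.0],"rot":[-0.0,-0.0,0.0],"gripper":1},{"translation":[-3.5,-0.0,2.99],"rot":[-0.0,-0.0,0.0],"gripper":1},{"translation":[-2.37,-0.0,3.68],"rot":[-0.0,-0.0,0.0],"gripper":1},{"translation":[0.56,-0.0,0.43],"rot":[-0.0,-0.0,0.0],"gripper":1},{"translation":[0.54,0.0,0.46],"rot":[-0.0,-0.0,0.0],"gripper":1},{"translation":[0.51,0.0,0.48],"rot":[-0.0,-0.0,0.0],"gripper":1},{"translation":[0.49,0.0,0.51],"rot":[-0.0,-0.0,0.0],"gripper":1},{"translation":[0.47,0.0,0.53],"rot":[-0.0,-0.0,0.0],"gripper":1},{"translation":[0.43,0.0,0.56],"rot":[-0.0,-0.0,0.0],"gripper":1},{"translation":[0.41,0.0,0.58],"rot":[-0.0,-0.0,0.0],"gripper":1}]
[{"translation":[0.38,0.0,0.6],"rot":[-0.0,-0.0,0.0],"gripper":1},{"translation":[0.34,0.0,0.61],"rot":[-0.0,-0.0,0.0],"gripper":1},{"translation":[0.32,0.01,0.64],"rot":[-0.0,-0.0,0.0],"gripper":1},{"translation":[0.28,-0.0,0.65],"rot":[-0.0,-0.0,0.0],"gripper":1},{"translation":[0.25,-0.0,0.66],"rot":[-0.0,-0.0,0.0],"gripper":1},{"translation":[0.22,-0.0,0.67],"rot":[-0.0,-0.0,0.0],"gripper":1},{"translation":[0.18,-0.0,0.69],"rot":[-0.0,-0.0,0.0],"gripper":1},{"translation":[0.15,-0.0,0.69],"rot":[-0.0,-0.0,0.0],"gripper":1},{"translation":[0.11,-0.0,0.7],"rot":[-0.0,-0.0,0.0],"gripper":1},{"translation":[0.07,-0.0,0.7],"rot":[-0.0,-0.0,0.0],"gripper":1},{"translation":[0.04,-0.0,0.7],"rot":[-0.0,-0.0,0.0],"gripper":1},{"translation":[0.01,0.0,0.71],"rot":[-0.0,-0.0,0.0],"gripper":1}]
```

Call:
jog_arm(steps=[{"translation": [1.8, 0, -5.0], "rot": [0, -0.2, 0], "gripper": 1}, {"translation": [-3.0, 0, -3.0], "rot": [0, 0, 0], "gripper": 1}, {"translation": [-4.0, 0, 1.0], "rot": [0, 0, 0], "gripper": 1}, {"translation": [-3.5, 0, 3.0], "rot": [0, 0, 0], "gripper": 1}, {"translation": [0, 0, 0], "rot": [0, 0, 0], "gripper": 1}, {"translation": [0, 0, 0], "rot": [0, 0, 0], "gripper": 1}])

```text
time_s: 3.1
tcp_pos: [0.499, 0.0763, 0.2201]
tool_rot: [-3.141, 0.524, -2.917]
wrist_force: [-1.1, 0.6, -0.8]
grip_width: 0.003
```

```bash
python3 - <<'E'
from plan import *
p,R=cur();print(p,coords(p),np.degrees((Ro.from_matrix(RS).inv()*R).as_rotvec()),manip.state()['grip_width'],manip.state()['wrist_force'])
cv2.imwrite("pics/s2.png",cv2.resize(manip.read_camera("scene")[50:350,200:500],None,fx=2,fy=2))
E
```

```text
[0.49897508 0.07634603 0.22009687] [ 0.09211006  0.14682236 -0.00102197] [ 0.10292489 -0.00127008  0.11011938] 0.0029719355980865544 [-1.1281619   0.64625131 -0.79445041]
```

View pics/s2.png

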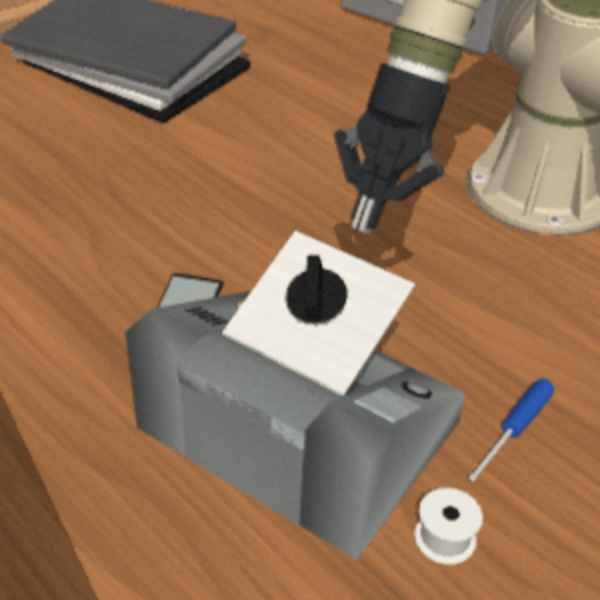

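Call:
jog_arm(steps=[{"translation": [-1.1, 0.1, 1.4], "rot": [0, 0, 0], "gripper": 1}, {"translation": [-1.0, 0, 1.9], "rot": [0, 0, 0], "gripper": 1}, {"translation": [0.55, 0, 0.45], "rot": [0, 0, 0], "gripper": 1}, {"translation": [0.55, 0, 0.45], "rot": [0, 0, 0], "gripper": 1}, {"translation": [0.5, 0, 0.5], "rot": [0, 0, 0], "gripper": 1}, {"translation": [0.5, 0, 0.5], "rot": [0, 0, 0], "gripper": 1}, {"translation": [0.45, 0, 0.55], "rot": [0, 0, 0], "gripper": 1}, {"translation": [0.45, 0, 0.55], "rot": [0, 0, 0], "gripper": 1}])

```text
time_s: 3.95
tcp_pos: [0.5215, 0.0829, 0.1612]
tool_rot: [-3.14, 0.526, -2.915]
wrist_force: [-1.6, -0.0, 2.7]
grip_width: -0.004
```

```bash
python3 - <<'E'
from plan import *
p,R=cur();print(p,coords(p),manip.state()['wrist_force'])
cv2.imwrite("pics/s3.png",cv2.resize(manip.read_camera("scene")[130:330,230:430],None,fx=3,fy=3))
E
```

```text
[0.52151999 0.08292967 0.16119099] [0.10125637 0.08408433 0.00032142] [-1.59146405 -0.00285126  2.66788783]
```

View pics/s3.png

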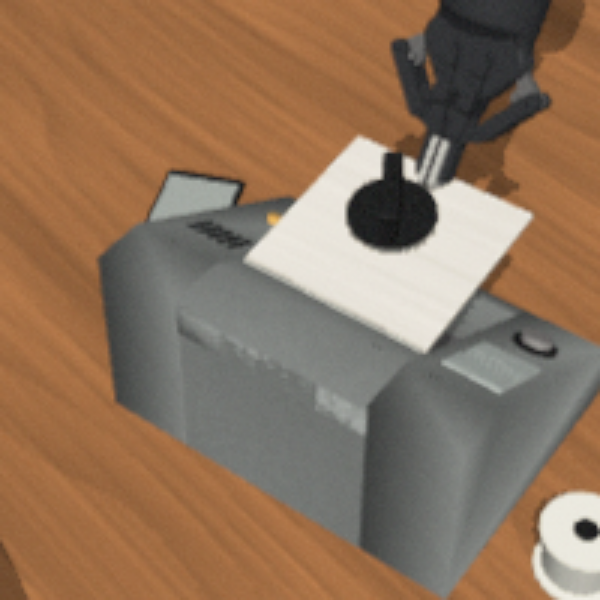

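Call:
jog_arm(steps=[{"translation": [0.4, 0, 0.6], "rot": [0, 0, 0], "gripper": 1}, {"translation": [0.4, 0, 0.6], "rot": [0, 0, 0], "gripper": 1}, {"translation": [0.35, 0, 0.6], "rot": [0, 0, 0], "gripper": 1}, {"translation": [0.35, 0, 0.65], "rot": [0, 0, 0], "gripper": 1}, {"translation": [0.3, 0, 0.65], "rot": [0, 0, 0], "gripper": 1}, {"translation": [0.25, 0, 0.65], "rot": [0, 0, 0], "gripper": 1}, {"translation": [0.25, 0, 0.7], "rot": [0, 0, 0], "gripper": 1}, {"translation": [0.2, 0, 0.7], "rot": [0, 0, 0], "gripper": 1}, {"translation": [0.15, 0, 0.7], "rot": [0, 0, 0], "gripper": 1}, {"translation": [0.1, 0, 0.7], "rot": [0, 0, 0], "gripper": 1}])

```text
time_s: 5.0
tcp_pos: [0.5307, 0.0852, 0.0902]
tool_rot: [-3.141, 0.526, -2.915]
wrist_force: [-1.2, -0.4, 1.3]
grip_width: -0.001
```

```bash
python3 - <<'E'
from plan import *
p,R=cur();print(p,coords(p),manip.state()['wrist_force'])
cv2.imwrite("pics/s4.png",cv2.resize(manip.read_camera("scene")[130:330,230:430],None,fx=3,fy=3))
E
```

```text
[0.53068323 0.08516589 0.09024923] [0.12855938 0.01793125 0.00043905] [-1.16690111 -0.41683909  1.32520195]
```

View pics/s4.png

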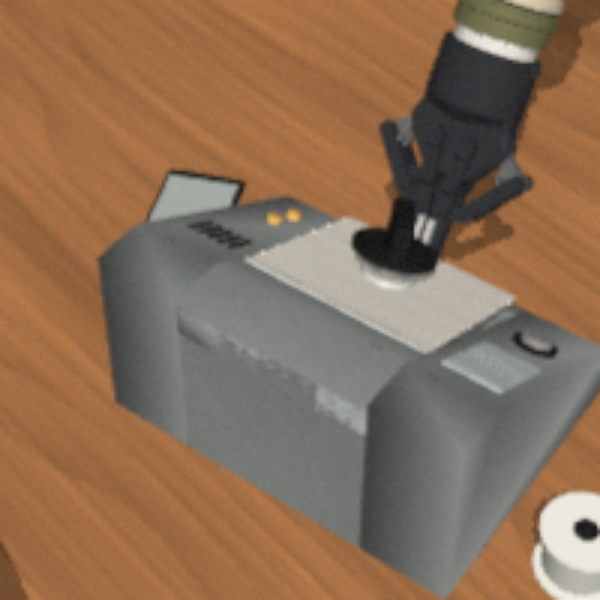

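Call:
jog_arm(steps=[{"translation": [0.1, 0, 0.6], "rot": [0, 0, 0], "gripper": 1}, {"translation": [0.1, 0, 0.6], "rot": [0, 0, 0], "gripper": 1}, {"translation": [0, 0, 0.4], "rot": [0, 0, 0], "gripper": 1}, {"translation": [0, 0, 0.2], "rot": [0, 0, 0], "gripper": 1}, {"translation": [0, 0, 0], "rot": [0, 0, 0], "gripper": 1}])

```text
time_s: 5.55
tcp_pos: [0.5375, 0.0867, 0.0762]
tool_rot: [-3.14, 0.528, -2.915]
wrist_force: [-24.5, -4.6, 30.0]
grip_width: 0.001
```

```bash
python3 - <<'E'
from plan import *
p,R=cur();print(p,coords(p),manip.state()['wrist_force'])
E
```

```text
[0.53750544 0.08665968 0.07620365] [0.12953439 0.00227573 0.00035989] [-24.4934188   -4.64716438  29.98019474]
```

Call:
jog_arm(steps=[{"translation": [0, 0, -0.6], "rot": [0, 0, 0], "gripper": 1}, {"translation": [0, 0, -3.0], "rot": [0, 0, 0], "gripper": 1}, {"translation": [-1.0, 0, -4.0], "rot": [0, 0, 0], "gripper": 0.3}, {"translation": [-2.0, 0, -4.0], "rot": [0, 0, 0], "gripper": 0.3}, {"translation": [0, 0, -2.0], "rot": [0, 0, 0], "gripper": 0.3}, {"translation": [0, 0, 0], "rot": [0, 0, 0], "gripper": 0}])

```text
time_s: 6.15
tcp_pos: [0.4987, 0.077, 0.2117]
tool_rot: [-3.137, 0.534, -2.914]
wrist_force: [0.2, 0.2, 0.5]
grip_width: 0.679
```

```bash
python3 - <<'E'
from plan import *
p,R=cur();print(p,coords(p),manip.state()['wrist_force'])
np.save("w5cal.npy",P("wrist"));cv2.imwrite("pics/w5.png",manip.read_camera("wrist"));cv2.imwrite("pics/s5.png",manip.read_camera("scene"));cv2.imwrite("pics/t5.png",manip.read_camera("top"))
a=cv2.imread("pics/s5.png")[150:300,250:450];b=cv2.imread("pics/t5.png")[115:250,195:395]
cv2.imwrite("pics/st5.png",np.vstack([cv2.resize(a,(400,300)),cv2.resize(b,(400,270))]))
E
```

```text
[0.49866529 0.07698415 0.21167778] [ 0.09645669  0.13961037 -0.00033053] [0.17230032 0.24382673 0.47489982]
```

View pics/w5.png

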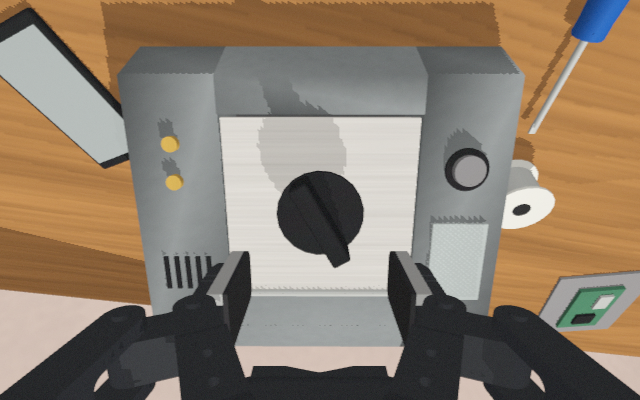

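View pics/st5.png

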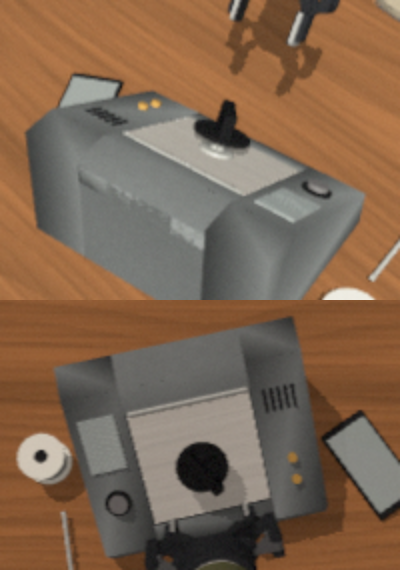

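```bash
python3 - <<'E'
from plan import *
im=cv2.imread("pics/w5.png");a=im[160:280,260:390].astype(float)
a=np.clip((a-10)*4,0,255).astype(np.uint8)
cv2.imwrite("pics/w5c.png",cv2.resize(a,None,fx=5,fy=5,interpolation=cv2.INTER_CUBIC)[:600])
Pm=np.load("w5cal.npy")
# plate corners check
for N in(0,.002):
  for uv in[(220,117),(420,117)]:
    print(N,coords(plane(Pm,uv,n,n@pt(0,N))))
  print("disc", coords(plane(Pm,(320,213),n,n@pt(0,N+.0245))))
E
```

```text
0 [ 1.52950261e-01  1.90480235e-17 -7.75310711e-02]
0 [1.53314803e-01 2.15305771e-17 7.58014155e-02]
disc [ 0.08374466  0.0245     -0.00057497]
0.002 [ 0.15305781  0.002      -0.07698599]
0.002 [0.15341976 0.002      0.07525852]
disc [ 0.08440024  0.0265     -0.00057602]
```

View pics/w5c.png

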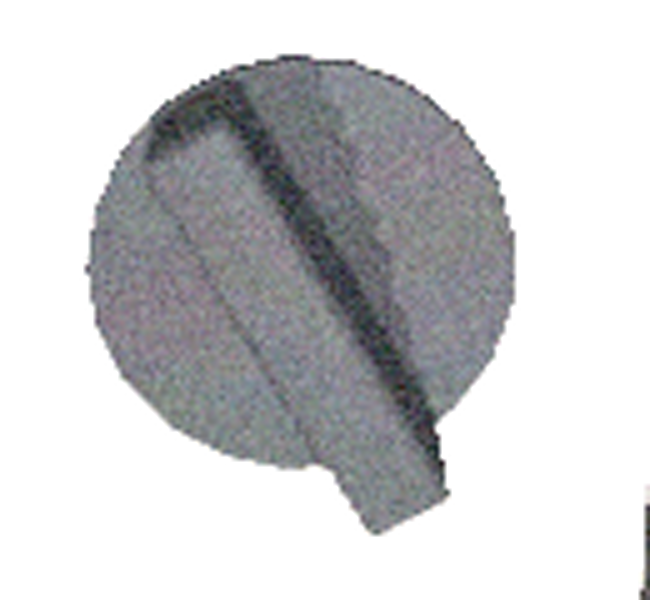

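```bash
python3 - <<'E'
from plan import *
Pm=np.load("w5cal.npy")
for N in(.0525,.0545):
  q=[coords(plane(Pm,(260+u/5,160+v/5),n,n@pt(0,N))) for u,v in[(150,180),(225,125),(445,490),(375,533)]]
  for x in q:print(np.round(x,4))
  print("centre",np.mean(q,0))
  for a,b in((0,3),(1,2)):
    v=q[b]-q[a];print("len",np.linalg.norm(v),"cw",np.arctan2(-v[2],-v[0]))
  print("widths",np.linalg.norm(q[0]-q[1]),np.linalg.norm(q[2]-q[3]))
E
```

```text
[ 0.1047  0.0525 -0.0206]
[ 0.1123  0.0525 -0.0105]
[0.0599 0.0525 0.0198]
[0.0532 0.0525 0.0101]
centre [ 0.08252513  0.0525     -0.00029448]
len 0.05996661220618777 cw -0.5367966490320214
len 0.06055505309968071 cw -0.5245327848313467
widths 0.012554206883730523 0.011763720709130452
[ 0.1053  0.0545 -0.0204]
[ 0.1128  0.0545 -0.0104]
[0.0608 0.0545 0.0196]
[0.0542 0.0545 0.01  ]
centre [ 0.08327137  0.0545     -0.00029811]
len 0.05944372792486123 cw -0.5367966490320225
len 0.06002703785493349 cw -0.5245327848313461
widths 0.012444739345003331 0.011661145885867601
```

```bash
python3 - <<'E'
from plan import *
p,R=cur();print(np.degrees((Ro.from_matrix(RS).inv()*R).as_rotvec()),manip.state()['joint_positions'][5])
R1=Ro.from_matrix(RS)*Ro.from_euler('z',-30.4,degrees=True)
o,p1,Rr=line(pt(.0822,.10),R1,5,.5);show(o)
o,p1,Rr=line(pt(.0822,.031),R1,5,.5,p1,Rr);show(o)
E
```

```text
[ 0.0664413  -0.09146779  0.02211074] -0.28889266494468024
[{"translation":[-0.38,-0.01,0.72],"rot":[-0.0,0.0,-6.1],"gripper":0.5},{"translation":[-0.37,-0.05,0.72],"rot":[-0.0,0.0,-6.1],"gripper":0.5},{"translation":[-0.37,-0.09,0.72],"rot":[-0.1,0.0,-6.1],"gripper":0.5},{"translation":[-0.36,-0.13,0.72],"rot":[0.0,0.1,-6.0],"gripper":0.5},{"translation":[-0.34,-0.16,0.72],"rot":[0.0,-0.0,-6.1],"gripper":0.5}]
[{"translation":[-0.0,-0.0,1.38],"rot":[0.0,-0.0,-0.0],"gripper":0.5},{"translation":[-0.0,-0.0,1.38],"rot":[0.0,-0.0,-0.0],"gripper":0.5},{"translation":[-0.0,-0.0,1.38],"rot":[0.0,-0.0,-0.0],"gripper":0.5},{"translation":[-0.0,-0.0,1.38],"rot":[0.0,-0.0,-0.0],"gripper":0.5},{"translation":[-0.0,-0.0,1.38],"rot":[0.0,-0.0,-0.0],"gripper":0.5}]
```

Call:
jog_arm(steps=[{"translation": [-0.38, 0, 0.7], "rot": [0, 0, -6.1], "gripper": 0.5}, {"translation": [-0.37, -0.05, 0.7], "rot": [0, 0, -6.1], "gripper": 0.5}, {"translation": [-0.37, -0.09, 0.7], "rot": [0, 0, -6.1], "gripper": 0.5}, {"translation": [-0.36, -0.13, 0.7], "rot": [0, 0, -6.0], "gripper": 0.5}, {"translation": [-0.34, -0.16, 0.7], "rot": [0, 0, -6.1], "gripper": 0.5}, {"translation": [0, 0, 0], "rot": [0, 0, 0], "gripper": 0.5}])

```text
time_s: 6.9
tcp_pos: [0.5291, 0.0848, 0.1835]
tool_rot: [-2.858, 0.445, -2.32]
wrist_force: [-0.6, -0.0, -0.2]
grip_width: 0.5
```

```bash
python3 - <<'E'
from plan import *
p,R=cur();print(coords(p),np.degrees((Ro.from_matrix(RS).inv()*R).as_rotvec()),manip.state()['grip_width'])
np.save("w6cal.npy",P("wrist"));cv2.imwrite("pics/w6.png",manip.read_camera("wrist"))
print([np.round(proj(np.load("w6cal.npy"),pt(D,.0545,0)),1) for D in(.080,.0822,.085)])
E
```

```text
[0.08332682 0.09949857 0.00039043] [-1.92687313e-02  8.93995998e-02 -3.03853362e+01] 0.4999799920021249
[array([315.6, 236.2]), array([317.6, 233.1]), array([320.1, 229. ])]
```

View pics/w6.png

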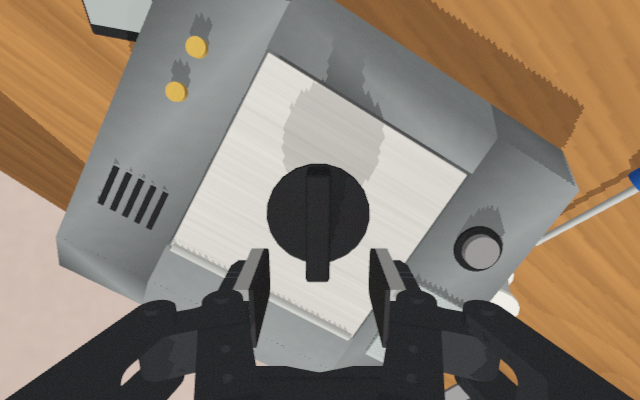

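```bash
python3 - <<'E'
from plan import *
A,B=np.load("w5cal.npy"),np.load("w6cal.npy")
im=cv2.imread("pics/w6.png");g=im[...,1].astype(int)
for y in (270,275,278,280,282,284):print(y,g[y,298:340:1].tolist())
print(g[160:185,317].tolist())
for a,b in[((349,258),(329,281)),((335,266.6),(306,281)),((290,196),(307,176)),((305,185),(329,176))]:
    x=tri([A,B],[a,b]);print(coords(x),proj(A,x)-a)
E
```

```text
270 [214, 213, 214, 214, 214, 215, 214, 174, 65, 43, 49, 47, 44, 44, 43, 43, 41, 43, 45, 44, 41, 45, 44, 43, 45, 45, 45, 46, 38, 37, 29, 150, 202, 214, 213, 213, 212, 213, 213, 213, 211, 210]
275 [215, 213, 213, 214, 215, 216, 215, 172, 37, 39, 45, 42, 49, 48, 45, 44, 41, 46, 41, 40, 41, 41, 43, 42, 48, 44, 43, 44, 43, 37, 35, 150, 204, 217, 215, 214, 215, 217, 219, 219, 218, 215]
278 [217, 217, 216, 217, 217, 215, 215, 171, 53, 45, 42, 44, 45, 46, 47, 43, 46, 43, 43, 50, 43, 45, 45, 43, 42, 45, 46, 42, 44, 38, 42, 149, 201, 214, 214, 215, 217, 218, 217, 217, 214, 214]
280 [219, 217, 217, 217, 216, 218, 218, 219, 175, 57, 46, 41, 41, 43, 45, 42, 49, 43, 44, 42, 38, 48, 51, 42, 43, 44, 47, 43, 44, 45, 153, 203, 214, 213, 212, 212, 213, 213, 215, 216, 215, 217]
282 [217, 216, 217, 216, 218, 218, 218, 217, 217, 218, 203, 191, 192, 190, 189, 189, 188, 188, 189, 190, 190, 190, 189, 188, 189, 188, 189, 187, 202, 212, 212, 213, 214, 213, 214, 215, 215, 214, 214, 212, 213, 212]
284 [213, 216, 215, 216, 216, 215, 215, 216, 217, 218, 217, 218, 217, 218, 220, 219, 218, 216, 215, 213, 215, 214, 214, 216, 215, 215, 215, 213, 213, 214, 213, 214, 213, 213, 213, 213, 213, 214, 214, 214, 214, 215]
[190, 192, 189, 152, 29, 37, 31, 29, 29, 28, 26, 29, 32, 26, 29, 40, 35, 40, 46, 46, 41, 46, 40, 47, 42]
[0.06246748 0.05910727 0.01926709] [0.0634371  0.70025651]
[0.05127871 0.04964936 0.01028041] [0.0455647  0.63702574]
[ 0.1063153   0.05427171 -0.02080752] [-0.64258378 -1.59183283]
[ 0.11255599  0.05200235 -0.0106862 ] [-0.21714298 -0.58104049]
```

Call:
jog_arm(steps=[{"translation": [0, 0, 2.0], "rot": [0, 0, 0], "gripper": 0.5}, {"translation": [0, 0, 2.0], "rot": [0, 0, 0], "gripper": 0.5}, {"translation": [0, 0, 1.5], "rot": [0, 0, 0], "gripper": 0.5}, {"translation": [0, 0, 1.2], "rot": [0, 0, 0], "gripper": 0.5}, {"translation": [0, 0, 0], "rot": [0, 0, 0], "gripper": 0.5}])

```text
time_s: 7.45
tcp_pos: [0.5613, 0.0921, 0.126]
tool_rot: [-2.859, 0.445, -2.323]
wrist_force: [-0.8, -0.5, -0.1]
grip_width: 0.498
```

```bash
cat > st.py <<'E'
from plan import *
p,R=cur();s=manip.state();F=np.array(s['wrist_force'])
print("D,N,Y",np.round(coords(p),4),"rot",np.round(np.degrees((Ro.from_matrix(RS).inv()*R).as_rotvec()),2),"F d,n,y",np.round([F@d,F@n,F@yh],1),"M",np.round(s['moment'],2),"w",round(s['grip_width'],3),"t",s['time_s'],"j6",s['joint_positions'][5])
E
python3 st.py; python3 - <<'E'
from plan import *
cv2.imwrite("pics/w7.png",manip.read_camera("wrist"))
E
```

```text
D,N,Y [0.0835 0.0332 0.0003] rot [ -0.     0.08 -30.24] F d,n,y [ 0.8  0.3 -0.3] M [-0.16  0.41 -0.01] w 0.498 t 7.45 j6 -0.7710467636532207
```

View pics/w7.png

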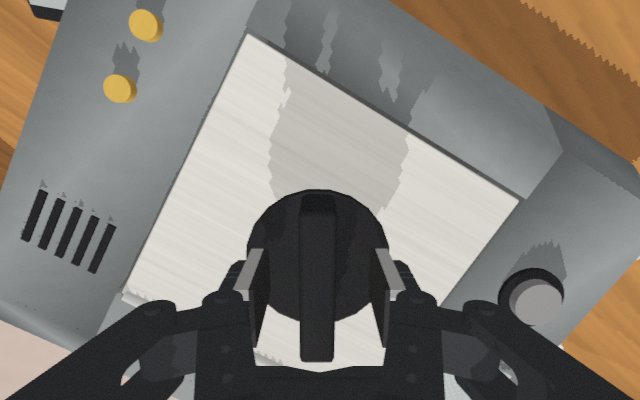

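Wing centred at column ~317 between the fingers. Down 2 mm more and close.

Call:
jog_arm(steps=[{"translation": [0, 0, 0.2], "rot": [0, 0, 0], "gripper": 1}, {"translation": [0, 0, 0], "rot": [0, 0, 0], "gripper": 1}, {"translation": [0, 0, 0], "rot": [0, 0, 0], "gripper": 1}, {"translation": [0, 0, 0], "rot": [0, 0, 0], "gripper": 1}, {"translation": [0, 0, 0], "rot": [0, 0, 0], "gripper": 1}], force=50)

```text
time_s: 8.0
tcp_pos: [0.5633, 0.0927, 0.1271]
tool_rot: [-2.855, 0.448, -2.318]
wrist_force: [-2.9, 2.7, 1.1]
grip_width: 0.151
```

```bash
python3 st.py
```

```text
D,N,Y [0.0812 0.0331 0.0004] rot [  0.07  -0.16 -30.4 ] F d,n,y [1.4 2.  3.3] M [0.41 0.82 0.33] w 0.151 t 8.0 j6 -0.7724064937094002
```

Call:
jog_arm(steps=[{"translation": [0, 0, 0], "rot": [0, 0, 6], "gripper": 1}, {"translation": [0, 0, 0], "rot": [0, 0, 6], "gripper": 1}, {"translation": [0, 0, 0], "rot": [0, 0, 6], "gripper": 1}, {"translation": [0, 0, 0], "rot": [0, 0, 6], "gripper": 1}, {"translation": [0, 0, 0], "rot": [0, 0, 6], "gripper": 1}, {"translation": [0, 0, 0], "rot": [0, 0, 6], "gripper": 1}, {"translation": [0, 0, 0], "rot": [0, 0, 5.9], "gripper": 1}, {"translation": [0, 0, 0], "rot": [0, 0, 0], "gripper": 1}])

```text
time_s: 8.8
tcp_pos: [0.5637, 0.0917, 0.127]
tool_rot: [3.029, 0.515, 3.136]
wrist_force: [-2.4, -1.2, 1.3]
grip_width: 0.154
```

```bash
python3 st.py; python3 - <<'E'
from plan import *
np.save("w8cal.npy",P("wrist"))
cv2.imwrite("pics/w8.png",manip.read_camera("wrist"))
E
```

```text
D,N,Y [ 0.0811  0.0329 -0.0006] rot [ 0.14 -0.17 11.54] F d,n,y [ 1.6  2.5 -0.6] M [-0.36  0.77 -0.06] w 0.154 t 8.8 j6 -0.04090533786930888
```

View pics/w8.png

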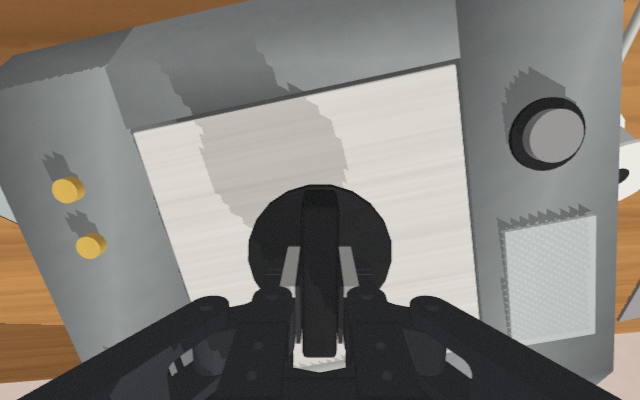

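The wing turned with the gripper (it is vertical in the image at column ~320, between the pads). Now push in gently.

Call:
jog_arm(steps=[{"translation": [0, 0, 0.3], "rot": [0, 0, 0], "gripper": 1}, {"translation": [0, 0, 0.3], "rot": [0, 0, 0], "gripper": 1}, {"translation": [0, 0, 0.3], "rot": [0, 0, 0], "gripper": 1}, {"translation": [0, 0, 0], "rot": [0, 0, 0], "gripper": 1}])

```text
time_s: 9.25
tcp_pos: [0.5683, 0.0928, 0.1188]
tool_rot: [3.029, 0.515, 3.138]
wrist_force: [-4.4, -3.2, 4.5]
grip_width: 0.152
```

```bash
python3 st.py
```

```text
D,N,Y [ 0.0811  0.0235 -0.0006] rot [ 0.12 -0.16 11.48] F d,n,y [ 2.1  6.4 -2.2] M [-0.7   0.81 -0.26] w 0.152 t 9.25 j6 -0.039292330920700225
```

Call:
jog_arm(steps=[{"translation": [0, 0, 0.3], "rot": [0, 0, 0], "gripper": 1}, {"translation": [0, 0, 0.3], "rot": [0, 0, 0], "gripper": 1}, {"translation": [0, 0, 0.2], "rot": [0, 0, 0], "gripper": 1}, {"translation": [0, 0, 0.1], "rot": [0, 0, 0], "gripper": 1}, {"translation": [0, 0, 0], "rot": [0, 0, 0], "gripper": 1}])

```text
time_s: 9.75
tcp_pos: [0.572, 0.0937, 0.1127]
tool_rot: [3.029, 0.516, 3.138]
wrist_force: [-21.3, -6.6, 23.9]
grip_width: 0.148
```

```bash
python3 st.py
```

```text
D,N,Y [ 0.0808  0.0163 -0.0005] rot [ 0.15 -0.2  11.48] F d,n,y [ 7.4 31.8 -1.6] M [-0.82  2.01 -0.19] w 0.148 t 9.75 j6 -0.03677747823475852
```

Call:
jog_arm(steps=[{"translation": [0, 0, -0.05], "rot": [0, 0, 4], "gripper": 1}, {"translation": [0, 0, 0], "rot": [0, 0, 6], "gripper": 1}, {"translation": [0, 0, 0], "rot": [0, 0, 6], "gripper": 1}, {"translation": [0, 0, 0], "rot": [0, 0, 6], "gripper": 1}, {"translation": [0, 0, 0], "rot": [0, 0, 6], "gripper": 1}, {"translation": [0, 0, 0], "rot": [0, 0, 0], "gripper": 1}])

```text
time_s: 10.35
tcp_pos: [0.5716, 0.093, 0.1126]
tool_rot: [2.79, 0.4, 2.604]
wrist_force: [-18.2, -7.7, 19.9]
grip_width: 0.152
```

```bash
python3 st.py
```

```text
D,N,Y [ 0.0813  0.0165 -0.0011] rot [ 0.19 -0.22 39.64] F d,n,y [ 6.9 26.9 -3.4] M [-1.2   1.9  -0.45] w 0.152 t 10.35 j6 0.45411257189008253
```

Turning well. Continue to about 95°.

Call:
jog_arm(steps=[{"translation": [0, 0, 0], "rot": [0, 0, 7], "gripper": 1}, {"translation": [0, 0, 0], "rot": [0, 0, 7], "gripper": 1}, {"translation": [0, 0, 0], "rot": [0, 0, 7], "gripper": 1}, {"translation": [0, 0, 0], "rot": [0, 0, 7], "gripper": 1}, {"translation": [0, 0, 0], "rot": [0, 0, 7], "gripper": 1}, {"translation": [0, 0, 0], "rot": [0, 0, 7], "gripper": 1}, {"translation": [0, 0, 0], "rot": [0, 0, 7], "gripper": 1}, {"translation": [0, 0, 0], "rot": [0, 0, 7], "gripper": 1}, {"translation": [0, 0, 0], "rot": [0, 0, 0], "gripper": 1}])

```text
time_s: 11.25
tcp_pos: [0.5705, 0.0925, 0.1119]
tool_rot: [2.62, -0.045, 1.709]
wrist_force: [-21.1, -10.4, 21.7]
grip_width: 0.15
```

```bash
python3 st.py
```

```text
D,N,Y [ 0.0827  0.0164 -0.0014] rot [ 0.22 -0.25 95.7 ] F d,n,y [ 9.  30.2 -5.4] M [-1.52  2.48 -0.49] w 0.15 t 11.25 j6 1.4318442981029011
```

Call:
jog_arm(steps=[{"translation": [0, 0, 0], "rot": [0, 0, 3], "gripper": 1}, {"translation": [0, 0, 0], "rot": [0, 0, 3], "gripper": 1}, {"translation": [0, 0, 0], "rot": [0, 0, 3], "gripper": 1}, {"translation": [0, 0, 0], "rot": [0, 0, 0], "gripper": 1}])

```text
time_s: 11.65
tcp_pos: [0.5703, 0.0925, 0.1117]
tool_rot: [2.631, -0.122, 1.573]
wrist_force: [-21.9, -10.6, 21.8]
grip_width: 0.154
```

```bash
echo "print('Mn',np.array(s['moment'])@n)">>st.py; python3 st.py
```

```text
D,N,Y [ 0.083   0.0164 -0.0013] rot [  0.22  -0.24 104.61] F d,n,y [ 9.7 30.7 -5.4] M [-1.43  2.57 -0.51] w 0.154 t 11.65 j6 1.5874489980948443
Mn -0.036127723656569286
```

Call:
jog_arm(steps=[{"translation": [0, 0, 0], "rot": [0, 0, 2], "gripper": 1}, {"translation": [0, 0, 0], "rot": [0, 0, 2], "gripper": 1}, {"translation": [0, 0, 0], "rot": [0, 0, 0], "gripper": 1}])

```text
time_s: 11.95
tcp_pos: [0.5702, 0.0926, 0.1117]
tool_rot: [2.64, -0.156, 1.512]
wrist_force: [-21.9, -10.3, 21.8]
grip_width: 0.15
```

```bash
python3 st.py;  python3 - <<'E'
from plan import *
np.save("w9cal.npy",P("wrist"))
cv2.imwrite("pics/w9.png",manip.read_camera("wrist"))
E
```

```text
D,N,Y [ 0.0831  0.0164 -0.0012] rot [  0.21  -0.25 108.59] F d,n,y [ 9.6 30.7 -5.1] M [-1.42  2.59 -0.46] w 0.15 t 11.95 j6 1.6568129279402857
Mn 0.004265431537495003
```

View pics/w9.png

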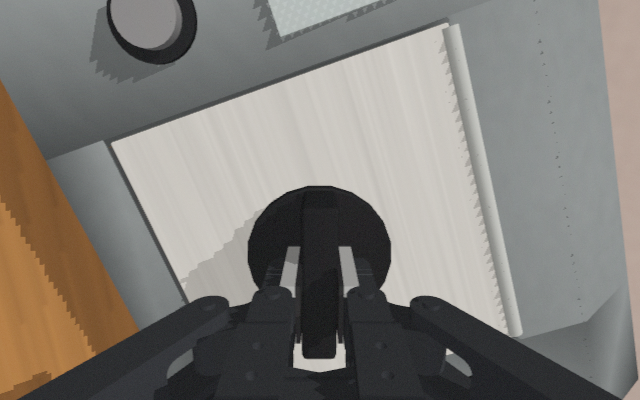

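```bash
python3 - <<'E'
import cv2,numpy as np
o=[]
for k in(8,9):
    a=cv2.imread(f"pics/w{k}.png")[175:375,250:390].astype(float);o.append(cv2.resize(np.clip((a-10)*4,0,255).astype(np.uint8),None,fx=2.8,fy=2.8))
cv2.imwrite("pics/c89.png",np.hstack(o))
E
```

```text
(no output)
```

View pics/c89.png

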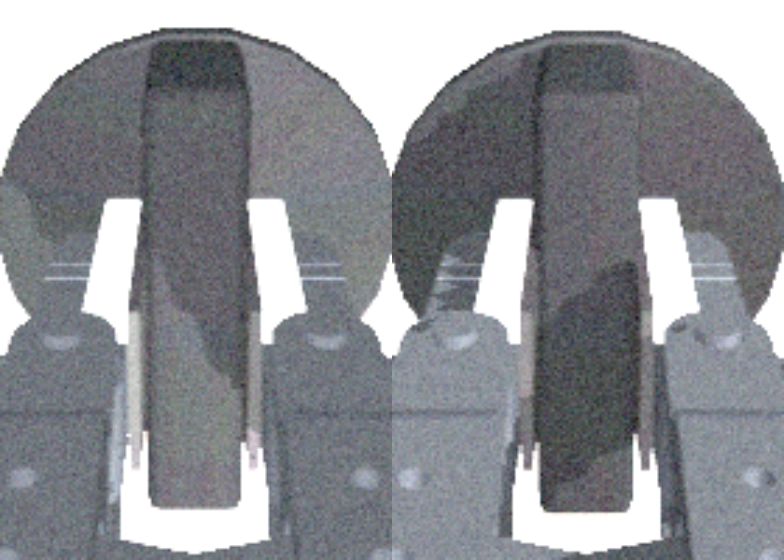

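```bash
python3 - <<'E'
from plan import *
im=manip.read_camera("scene");cv2.imwrite("pics/s9.png",im)
cv2.imwrite("pics/s9c.png",cv2.resize(im[160:300,270:430],None,fx=4,fy=4,interpolation=cv2.INTER_CUBIC))
A=np.load("w9cal.npy");B=np.load("w8cal.npy")
for nm,M in(("w8",B),("w9",A)):
  for N in(.0545,.038):
    # wing top corners from crop
    off=0 if nm=="w8" else 392
    q=[coords(plane(M,(250+(u-off)/2.8,175+v/2.8),n,n@pt(0,N))) for u,v in ([(148,88),(245,88),(238,505),(152,505)] if nm=="w8" else [(540,92),(638,92),(630,510),(545,510)])]
    c=(q[2]+q[3]-q[0]-q[1]);print(nm,N,"len",np.linalg.norm(c)/2,"wid",np.linalg.norm(q[0]-q[1]),np.linalg.norm(q[2]-q[3]),"ctr",np.mean(q,0),"ang",np.degrees(np.arctan2(-c[2],-c[0])))
E
```

```text
w8 0.0545 len 0.06242201039884013 wid 0.012237338003909713 0.012330835267592044 ctr [ 0.08405364  0.0545     -0.00045691] ang 11.613384721680559
w8 0.038 len 0.07092176108058681 wid 0.013903646432249428 0.014009874837169424 ctr [ 0.07503157  0.038      -0.00227045] ang 11.61338472168056
w9 0.0545 len 0.054244664885178255 wid 0.010683501844932683 0.010547117021229187 ctr [0.07990935 0.0545     0.00828633] ang 108.65428838630734
w9 0.038 len 0.06280754468873971 wid 0.012369963405215574 0.012212049333338661 ctr [ 0.08281387  0.038      -0.00059215] ang 108.65428838630736
```

View pics/s9c.png

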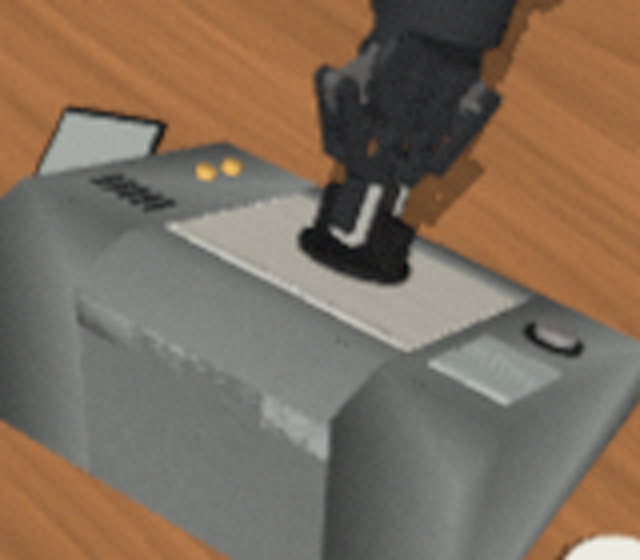

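```bash
echo "print('tau6',s['joint_torque'])">>st.py; python3 st.py
```

```text
D,N,Y [ 0.0831  0.0164 -0.0012] rot [  0.21  -0.24 108.55] F d,n,y [ 9.7 31.2 -4.8] M [-1.45  2.54 -0.54] w 0.151 t 12.05 j6 1.656170115635932
Mn -0.04820543774580245
tau6 [ 3.64982709e+00 -2.20729458e+01  3.09419417e+01 -8.78840536e+00
  2.54534483e+00 -7.90714606e-03]
```

Call:
jog_arm(steps=[{"translation": [0, 0, 0], "rot": [0, 0, 1.5], "gripper": 1}, {"translation": [0, 0, 0], "rot": [0, 0, 1.5], "gripper": 1}, {"translation": [0, 0, 0], "rot": [0, 0, 0], "gripper": 1}])

```text
time_s: 12.35
tcp_pos: [0.5701, 0.0926, 0.1116]
tool_rot: [2.648, -0.181, 1.466]
wrist_force: [-22.9, -11.0, 22.9]
grip_width: 0.149
```

```bash
python3 st.py
```

```text
D,N,Y [ 0.0832  0.0164 -0.0012] rot [  0.22  -0.24 111.56] F d,n,y [10.  32.2 -5.6] M [-1.53  2.6  -0.39] w 0.149 t 12.35 j6 1.708690921913278
Mn 0.11798705593928101
tau6 [  3.51155274 -22.02316225  31.02232218  -8.85638684   2.54216686
   0.29017738]
```

Call:
jog_arm(steps=[{"translation": [0, 0, 0], "rot": [0, 0, 1], "gripper": 1}, {"translation": [0, 0, 0], "rot": [0, 0, 1], "gripper": 1}, {"translation": [0, 0, 0], "rot": [0, 0, 0], "gripper": 1}])

```text
time_s: 12.65
tcp_pos: [0.5704, 0.0928, 0.1117]
tool_rot: [2.653, -0.197, 1.435]
wrist_force: [-20.4, -9.6, 20.5]
grip_width: 0.152
```

```bash
python3 st.py
```

```text
D,N,Y [ 0.0829  0.0163 -0.0011] rot [  0.17  -0.25 113.51] F d,n,y [ 8.8 28.8 -4.7] M [-1.61  2.33 -0.2 ] w 0.152 t 12.65 j6 1.742977149995805
Mn 0.3516788320869913
tau6 [  3.16619933 -22.64487326  30.78750372  -8.47386897   2.48220049
   0.46840634]
```

```bash
python3 - <<'E'
from plan import *
im=manip.read_camera("wrist");cv2.imwrite("pics/w10.png",im)
a=im[175:375,250:390].astype(float);cv2.imwrite("pics/w10c.png",cv2.resize(np.clip((a-10)*4,0,255).astype(np.uint8),None,fx=2.8,fy=2.8))
E
```

```text
(no output)
```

View pics/w10c.png

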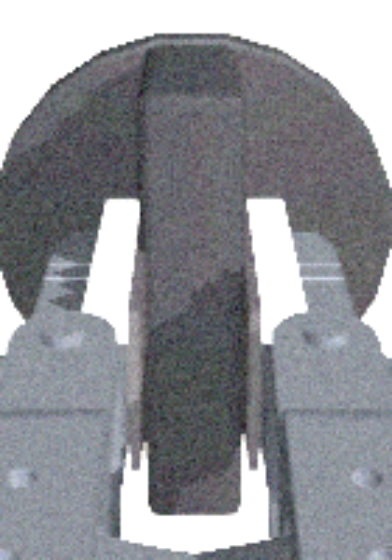

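Call:
jog_arm(steps=[{"translation": [0, 0, -0.2], "rot": [0, 0, 0], "gripper": 1}, {"translation": [0, 0, -0.2], "rot": [0, 0, 0], "gripper": 1}, {"translation": [0, 0, 0], "rot": [0, 0, 0], "gripper": 1}])

```text
time_s: 13.0
tcp_pos: [0.5689, 0.0924, 0.114]
tool_rot: [2.654, -0.197, 1.436]
wrist_force: [-12.1, -7.7, 9.0]
grip_width: 0.149
```

```bash
python3 st.py
```

```text
D,N,Y [ 0.083   0.0191 -0.0011] rot [  0.19  -0.2  113.5 ] F d,n,y [ 7.2 14.6 -4.8] M [-1.42  1.63 -0.2 ] w 0.149 t 13.0 j6 1.741533976429347
Mn 0.3390303982003414
tau6 [  2.97216497 -27.24933743  30.65821052  -7.21612528   2.28276707
   0.34184027]
```

Call:
jog_arm(steps=[{"translation": [0, 0, -0.15], "rot": [0, 0, 0], "gripper": 1}, {"translation": [0, 0, -0.15], "rot": [0, 0, 0], "gripper": 1}, {"translation": [0, 0, 0], "rot": [0, 0, 0], "gripper": 1}])

```text
time_s: 13.3
tcp_pos: [0.5676, 0.0922, 0.1163]
tool_rot: [2.654, -0.197, 1.436]
wrist_force: [-7.7, -6.7, 5.0]
grip_width: 0.147
```

```bash
python3 st.py
```

```text
D,N,Y [ 0.083   0.0217 -0.0011] rot [  0.19  -0.19 113.49] F d,n,y [ 5.4  8.8 -4.8] M [-1.4   1.42 -0.22] w 0.147 t 13.3 j6 1.7406676742008287
Mn 0.33098971468841965
tau6 [  2.79024683 -28.84364963  30.776124    -6.76687628   2.23003909
   0.34096233]
```

Call:
jog_arm(steps=[{"translation": [0, 0, -0.1], "rot": [0, 0, 0], "gripper": 1}, {"translation": [0, 0, -0.1], "rot": [0, 0, 0], "gripper": 1}, {"translation": [0, 0, 0], "rot": [0, 0, 0], "gripper": 1}])

```text
time_s: 13.6
tcp_pos: [0.567, 0.092, 0.1172]
tool_rot: [2.655, -0.197, 1.436]
wrist_force: [5.4, -4.2, -11.4]
grip_width: 0.155
```

```bash
python3 st.py
```

```text
D,N,Y [ 0.0831  0.0228 -0.0011] rot [  0.19  -0.16 113.49] F d,n,y [  1.9 -12.1  -5.3] M [-1.28  0.57 -0.29] w 0.155 t 13.6 j6 1.7400913849162802
Mn 0.3109895432410685
tau6 [  2.65715562 -36.74103141  31.10861421  -4.92271766   2.11080551
   0.33817213]
```

Call:
jog_arm(steps=[{"translation": [0, 0, 0.1], "rot": [0, 0, -1], "gripper": 1}, {"translation": [0, 0, 0], "rot": [0, 0, -1], "gripper": 1}, {"translation": [0, 0, 0], "rot": [0, 0, 0], "gripper": 0.5}, {"translation": [0, 0, 0], "rot": [0, 0, 0], "gripper": 0.5}, {"translation": [0, 0, 0], "rot": [0, 0, 0], "gripper": 0.5}])

```text
time_s: 14.1
tcp_pos: [0.5689, 0.0936, 0.119]
tool_rot: [2.644, -0.185, 1.47]
wrist_force: [-0.1, -0.1, -0.1]
grip_width: 0.497
```

```bash
python3 st.py
```

```text
D,N,Y [0.0802 0.0233 0.0001] rot [ -0.19  -0.2  111.48] F d,n,y [ 0.2 -0.1 -0. ] M [-0.12  0.45 -0.02] w 0.497 t 14.1 j6 1.706829784576149
Mn -0.006825351958207345
tau6 [-4.84824227e-02 -3.10144615e+01  2.86767089e+01 -4.77506027e+00
  4.03472101e-01 -8.91615400e-04]
```

Call:
jog_arm(steps=[{"translation": [0, 0, -1.5], "rot": [0, 0, 0], "gripper": 0.5}, {"translation": [0, 0, -2.5], "rot": [0, 0, 0], "gripper": 0.5}, {"translation": [0, 0, -3.5], "rot": [0, 0, 0], "gripper": 0.5}, {"translation": [0, 0, -2.0], "rot": [0, 0, 0], "gripper": 0.5}, {"translation": [0, 0, 0], "rot": [0, 0, 0], "gripper": 0.5}])

```text
time_s: 14.6
tcp_pos: [0.5231, 0.0827, 0.2046]
tool_rot: [2.639, -0.185, 1.47]
wrist_force: [-0.3, -0.1, -0.3]
grip_width: 0.5
```

```bash
python3 st.py;python3 - <<'E'
from plan import *
np.save("w11cal.npy",P("wrist"));im=manip.read_camera("wrist");cv2.imwrite("pics/w11.png",im)
a=im[150:300,240:400].astype(float);cv2.imwrite("pics/w11c.png",cv2.resize(np.clip((a-10)*4,0,255).astype(np.uint8),None,fx=4,fy=4,interpolation=cv2.INTER_CUBIC))
E
```

```text
D,N,Y [ 0.0782  0.1209 -0.0002] rot [ -0.41  -0.48 111.45] F d,n,y [ 0.4 -0.2 -0. ] M [-0.1   0.42 -0.03] w 0.5 t 14.6 j6 1.6761845913113507
Mn -0.03042784095447718
tau6 [  0.15733093 -24.27372336  31.99046373  -3.79191622   0.4729096
  -0.0474666 ]
```

View pics/w11.png

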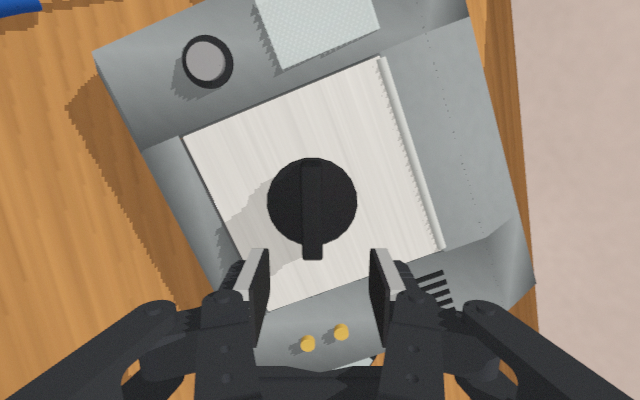

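View pics/w11c.png

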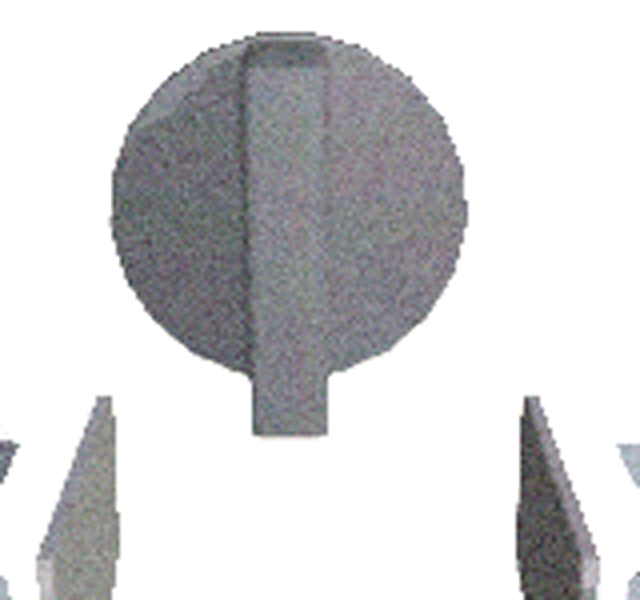

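```bash
python3 - <<'E'
from plan import *
M=np.load("w11cal.npy")
for N in(.0545,.0435,.041,.038):
    q=[coords(plane(M,(240+u/4,150+v/4),n,n@pt(0,N))) for u,v in [(248,68),(325,68),(327,436),(255,436)]]
    c=(q[2]+q[3]-q[0]-q[1]);print(N,"len",np.linalg.norm(c)/2,"ctr",np.mean(q,0),"ang",np.degrees(np.arctan2(-c[2],-c[0])))
# plate edges angle: front edge from w11 (183,137)-(265,308); hinge edge
a,b=[coords(plane(M,uv,n,n@pt(0,.002))) for uv in((183,137),(267,308))];print(a,b)
E
```

```text
0.0545 len 0.05921150297965229 ctr [0.08141288 0.0545     0.00219221] ang 111.00201451461523
0.0435 len 0.062320987816536326 ctr [ 0.08281298  0.0435     -0.00105584] ang 111.00201451461524
0.041 len 0.06302768891582815 ctr [ 0.08313118  0.041      -0.00179403] ang 111.00201451461527
0.038 len 0.06387573023497832 ctr [ 0.08351303  0.038      -0.00267986] ang 111.00201451461518
[0.15298551 0.002      0.07547771] [ 0.15291224  0.002      -0.07499219]
```

Call:
jog_arm(steps=[{"translation": [0, 3, -3], "rot": [0, 0, 0], "gripper": 0.5}, {"translation": [0, 3, -3], "rot": [0, 0, 0], "gripper": 0.5}, {"translation": [0, 0, 0], "rot": [0, 0, 0], "gripper": 0.5}, {"translation": [0, 0, 0], "rot": [0, 0, 0], "gripper": 0.5}])

```text
time_s: 15.05
tcp_pos: [0.5453, 0.0653, 0.2807]
tool_rot: [2.645, -0.184, 1.469]
wrist_force: [0.0, 0.5, -0.6]
grip_width: 0.499
```

```bash
python3 st.py;python3 - <<'E'
from plan import *
np.save("w12cal.npy",P("wrist"));im=manip.read_camera("wrist");cv2.imwrite("pics/w12.png",im)
M=P("wrist");u,v=proj(M,pt(.083,.0435)).astype(int);print(u,v);u0,v0=max(0,u-70),max(0,v-60);np.save("o12.npy",[u0,v0])
a=im[v0:v0+140,u0:u0+150].astype(float);cv2.imwrite("pics/w12c.png",cv2.resize(np.clip((a-10)*4,0,255).astype(np.uint8),None,fx=4,fy=4,interpolation=cv2.INTER_CUBIC));print(u0,v0)
E
```

```text
D,N,Y [ 0.0249  0.1779 -0.0223] rot [ -0.14  -0.22 111.52] F d,n,y [ 0.2 -0.6  0.5] M [-0.07  0.48  0.03] w 0.499 t 15.05 j6 1.641702297899547
Mn 0.011212492729239153
tau6 [-1.97599931e-01 -2.61088407e+01  3.62608516e+01 -5.02099022e+00
  5.22749405e-01 -7.23845311e-03]
243 190
173 130
```

View pics/w12c.png

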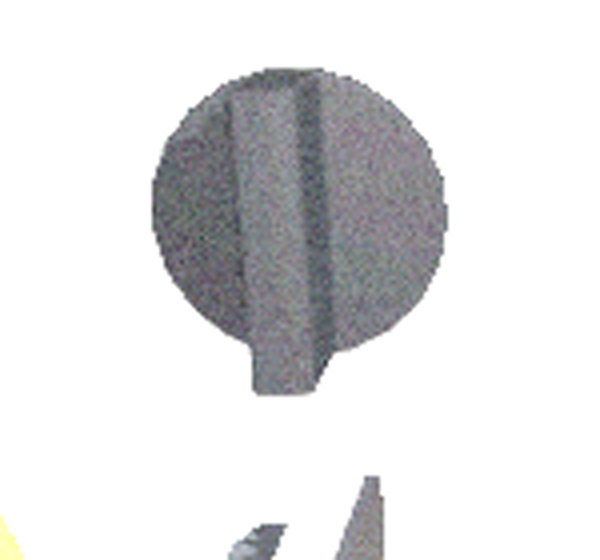

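```bash
python3 - <<'E'
from plan import *
A,B=np.load("w11cal.npy"),np.load("w12cal.npy");o=np.load("o12.npy");Q=[]
for a,b in zip([(248,68),(325,68),(327,436),(255,436)],[(232,90),(296,88),(314,393),(254,393)]):
    x=tri([A,B],[np.array([240,150])+np.array(a)/4,o+np.array(b)/4]);Q.append(coords(x));print(np.round(Q[-1],4))
print("mean",np.mean(Q,0))
# disc: image ellipse centre of outline, upper face approx
x=tri([A,B],[(240+289/4,150+205/4),o+np.array([300,210])/4]);print("disc",coords(x))
# cover free-edge corners
t=cv2.imread("pics/w12.png");cv2.imwrite("pics/w12v.png",t)
E
```

```text
[0.0772 0.0436 0.0302]
[0.066  0.0421 0.0258]
[ 0.0884  0.0431 -0.0325]
[ 0.0995  0.0441 -0.0277]
mean [ 0.0827833   0.04320301 -0.00105401]
disc [ 0.08277961  0.0140266  -0.00028698]
```

View pics/w12.png

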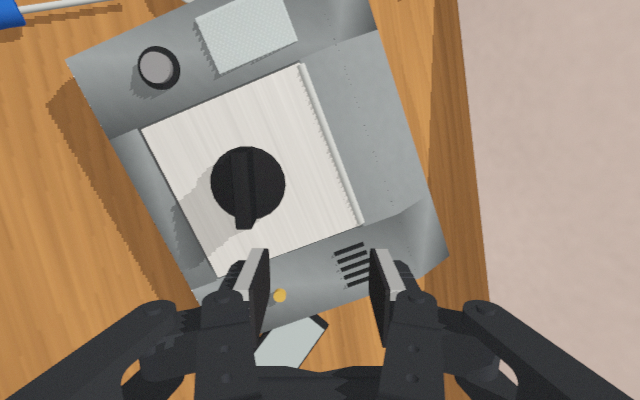

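```bash
python3 - <<'E'
from plan import *
a=cv2.imread("pics/scene0.png");b=manip.read_camera("scene");t0=cv2.imread("pics/top0.png");t=manip.read_camera("top")
cv2.imwrite("pics/fin.png",np.hstack([cv2.resize(b[100:340,230:490],None,fx=1.5,fy=1.5),cv2.resize(t[115:355,190:430],None,fx=1.5,fy=1.5)]))
def blob(im,box,lo,hi):
    x0,y0,x1,y1=box;m=cv2.inRange(cv2.cvtColor(im,cv2.COLOR_BGR2HSV)[y0:y1,x0:x1],lo,hi);M=cv2.moments(m,True);return M['m10']/M['m00']+x0,M['m01']/M['m00']+y0
for nm,box,lo,hi,p,q in[("scr",(440,230,490,300),(100,120,40),(130,255,255),a,b),("reel",(400,285,445,335),(0,0,150),(180,60,255),a,b),("handset top",(355,165,410,225),(0,0,120),(180,60,255),t0,t),("reel top",(200,178,226,210),(0,0,140),(180,60,255),t0,t)]:
    print(nm,blob(p,box,lo,hi),blob(q,box,lo,hi))
E
```

```text
scr (463.95498392282957, 253.06752411575562) (463.95498392282957, 253.06752411575562)
reel (424.0335781741868, 312.17838405036724) (424.0010362694301, 312.21658031088083)
handset top (380.35913978494625, 196.74086021505377) (380.33547695605574, 196.7502679528403)
reel top (214.75064935064935, 193.07272727272726) (214.7038961038961, 193.03376623376624)
```

View pics/fin.png

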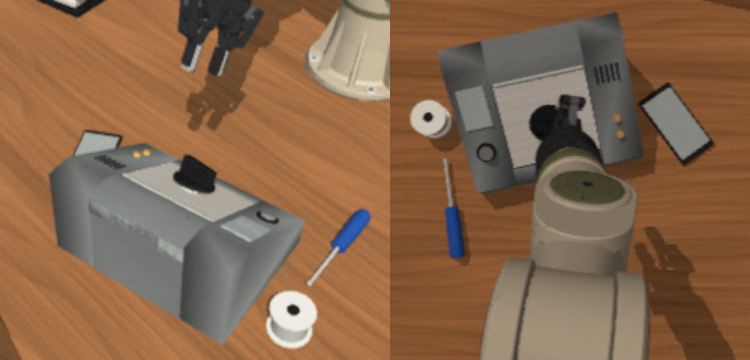

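The cover is flush, the stud is in and the bystanders haven't moved. The gripper is clear, so I'm handing in.

```bash
python3 -c "
from bench import manip
print(manip.close_job())"
```

```text
the job is handed in; nothing more can be done
None
```

The cover is shut and my last checks show its stud locked. I handed the job in at about 15 s of the 67 s, with the gripper clear.

**What I did**
- I pushed the cover shut at its free edge, ending with about 38 N on its stop.
- Through the open cover the wrist camera showed the slot at about +0.20 rad. I turned the stud from −0.53 rad to that angle and it went in on the first try: 16.8 mm of travel, bottoming at about 32 N.
- I turned it clockwise until torque built up, let it spring back, pulled lightly on it, then let go.

**Last checks**
- **Locked depth:** the wing's top, measured from two wrist views, is 10.6 mm lower than with the stud out, which fits the locked 11 mm. While I backed off, the stud rose about 5.8 mm and then held against a 12 N pull.
- **Bystanders:** the screwdriver handle, handset and reel are all within 0.1 pixel of where they started in the pictures.
- **One disagreement:** the stud stands at about 111° (1.94 rad), and torque only began to rise near 110°. My slot angle plus a quarter turn predicts about 101.5°. I could not explain the extra 9°; depth and holding force say it is locked, but the angle does not match.

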